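Dress the terminals of a starter battery

TASK

Get this battery's terminals ready: first push the black cap down over the negative post (the one on the black disc) so that nothing can bridge the terminals, then build up the positive post (red disc) in order: the brass sleeve, the copper push-on clamp round the sleeve with its lug pointing straight away from the negative post, and the red boot over the clamp. Set each part upright and fully home and let go of it before you fetch the next, and leave the brush, the wrench and the black nut where they lie.

Things in the scene. Friction and masses are not known exactly. Their poses are not given: they have to be found in the camera images.
- battery: Compact starter battery, fixed: upright block, black case, grey lid, 87 (x) x 150 (y) x 93 mm high. Origin at the centre of its underside on the counter, x across its short side, y along its long side, z up. The two posts stand on the flat lid, 52 mm either side of its centre on the long midline (104 mm apart); which end is positive changes.
- pos_post: Positive post, fixed on the battery lid: red plastic disc of 40 mm diameter, 3 mm thick, and on it a tapered brass post, 14.5 mm diameter at the foot, 12 mm at 13 mm above the disc, rounded to 7.6 mm at the tip. Origin at the centre of the disc's underside (lid level, 93 mm above the counter), z up; disc top at z = 3 mm, post tip at z = 21 mm.
- neg_post: Negative post, fixed on the battery lid: the same as the positive post (tapered brass post, tip at z = 21 mm) but on a black plastic disc. Origin at the centre of the disc's underside, z up.
- cap: Loose black plastic cap, round, 26 mm outside diameter, 26 mm high, standing mouth down, crown up: a cavity of 21 mm diameter and 19 mm depth opens downward. Origin at the centre of its underside, z up. Fully home it stands on the disc, its origin 3 mm above the post's origin.
- sleeve: Loose brass sleeve, a tapered tube open at both ends, standing wide end down: 21 mm outside diameter at the foot, 18 mm at the top, 16 mm high, bore 17 mm at the foot and 14 mm at the top. Origin at the centre of its underside, z up. Fully home it stands on the disc, its origin 3 mm above the post's origin.
- clamp: Loose copper push-on clamp (no bolt), lying flat: ring of 38 mm outside diameter, 26 mm bore, 14 mm high, with a flat lug (18 mm wide, 3 mm thick, level with the underside, bolt hole in it) reaching along +x to 50 mm from the ring's centre. Origin at the centre of the ring's underside, x along the lug, z up. Home: ring on the disc round the sleeve, origin 3 mm above the post's origin.
- boot: Loose red hard-plastic boot, bell shaped, mouth down: skirt 55 mm outside, 50 mm inside diameter up to z = 9 mm, shoulder up to 11.5 mm, then a round crown of 30 mm diameter up to z = 28 mm to grip it by; crown bore 26 mm diameter up to z = 15 mm. Origin: centre of underside, z up. Home: shoulder rests on the clamp ring, skirt clear of the lug, origin 8 mm above the post's origin.
- brush: Bystander, to be left alone: orange plastic brush lying flat, 160 mm long, up to 42 mm wide and 20 mm high. Origin at the centre of its underside, x along its length, bristles at +x.
- wrench: Bystander, to be left alone: steel spanner lying flat, 150 mm long, up to 38 mm wide, 8 mm high. Origin at the centre of its underside, x along its length.
- nut: Bystander, to be left alone: black flanged hexagon hold-down nut, 24 mm across the flange, 12 mm high. Origin at the centre of its underside, z up.

How it is judged:
By the outcome, as a careful person would: the job done as asked, in the order asked, and still so for the second after the job is handed in, with the robot touching nothing.
It also fails if it takes over 106 s, if anything falls off the work surface, if the arm or the gripper's body presses on something with over 40 N, if the wrist force passes 120 N, or if a joint passes its speed limit or range.

ROBOT

A 7-joint arm with a two-finger parallel gripper is mounted at the origin on the work surface. World frame = base frame: x ahead of the robot, y to its left, z up, the work surface at z = 0. Lengths are in m, angles in rad, forces in N, time in s.
With the tool pointing down it reaches from about 0.425 to 0.925 m from the base axis. Payload 6.8 kg.
Tool frame: the origin (TCP) lies at the very end of the fingers, on their centre line; the grasp point (between the pads) lies 19 mm behind it; z points along the fingers, y is the line along which they close (so a half turn about z gives the same grasp; the last joint's range is limited). The gripper opens to 88 mm and grips with 3 to 60 N. Pads are 20 mm wide; open, the fingers measure 115 mm over their backs; the gripper's body (75 mm by 178 mm) begins 61 mm behind the grasp point.
Start: joints at [1.204, 0.477, 0.022, 1.555, -0.011, 1.109, -0.083], TCP at [0.173, -0.653, 0.223] pointing down, gripper open.
Joint ranges: [-2.96, 2.96], [-0.34, 2.1], [-1.41, 1.46], [0.24, 2.44], [-1.37, 4.51], [0.17, 1.92], [-2.96, 2.96]. Speed limits (rad/s): [2.39, 2.39, 3.14, 3.14, 3.14, 3.14, 3.14].

INTERFACE

Orientations are given as a rotation vector (axis times angle).
In Python, from station import ctrl, eyes, order gives the robot as it stands.
- The arm moves only by the tool send_path, called after "Call:" as name(argument=value, ...), one argument or row to a line, values as JSON. Schema: {"type":"object","properties":{"increments":{"type":"array","items":{"type":"number"},"minItems":6,"maxItems":48},"jaw":{"type":"number"},"squeeze":{"type":"number"},"only":{"type":"string"},"quiet":{"type":"boolean"},"lines":{"type":"string"}},"required":["increments"],"additionalProperties":false}. increments is one flat list of numbers that holds 1 to 8 rows one after another, with no inner brackets; each row has 6 numbers: dx, dy, dz in m, then a rotation vector rx, ry, rz in rad; each row shifts and turns the commanded pose from where the row before left it, along the tool's axes as they then stand; what a row does not reach is not made up. A row lasts 1/10 s, in which the tool goes at most 0.05 m and 0.15 rad, less where a joint would pass 70% of its speed; a pose out of reach is approached as far as the arm can. jaw is the finger opening in m, set as the call begins (left out keeps the last). The fingers move at their own pace and stop on an object; squeeze is the grip in N (left out, the last holds). Time passes only in rows, so rows that do not move let the fingers close. The tool returns the time, the measured TCP pose, the force, the opening and the grip force at its end. only (a regular expression) keeps the lines of the reply that match it, lines (a string "A,B") keeps lines A to B, and quiet returns only ok. Input that does not fit is refused with a message, and nothing moves.
- ctrl.read_state(): the state, without advancing time (a new reading comes with each control period).
- eyes.grab_frame(name): name is "scene" or "side" or "wrist"; returns the picture (400x640x3 uint8, red, green, blue); there is no depth.
- eyes.camera_params(name): a dict with "fx", "fy", "cx", "cy" (pixels), "distortion" ([k1, k2, p1, p2, k3] as OpenCV has them; the pictures are not rectified), "world_to_cam" (4x4, takes a point from world to camera coordinates); the wrist camera has in their place "tool_from_camera" (4x4, takes a point from camera to tool coordinates, whose origin is the TCP and whose axes are the flange's). Camera axes: x right, y up, looking along -z (the intrinsics and any distortion apply to the point x, -y, -z); pixel columns grow to the right and rows downward; lengths in m; the calibration is good to about 2 mm. A picture is of the moment at which its call begins: read the wrist's pose just before it. camera_params takes no time and is no camera call.
- order.job_done(): hands the job in; it is judged then, once.
The state is a dict: "t": time; "joint_positions": joint angles; "qd": joint speeds; "joint_efforts": joint torques, N m; "tcp_pos": TCP position; "ee_rot": TCP orientation; "wrist_force": force on the tool from outside, world axes, zero at the start; "wrist_torque": the same for the moment, N m; "opening": finger opening in m; "grasp_force": force on a finger pad.
Only numpy, scipy, OpenCV 4.12 (cv2) and the standard library are available. Lean on these libraries where they do the work, as an engineer would, in place of code of your own. Each camera call takes 0.05 s, during which the arm holds its last target. There are 200 camera calls.

## Working session

There is one attempt and no reset: what is moved stays moved. The work goes in short steps, Python scripts to look and compute and a tool call to move; the robot and the scene stay as the last step left them, time stands still between calls to the robot, and variables do not carry over. Pictures are saved under pics/ and viewed, at most 18 in all, crops included, and the job is handed in when it is done.

```bash
mkdir -p pics; ls
```

Create h.py:
```python
import numpy as np, cv2
from scipy.spatial.transform import Rotation as R
from station import ctrl, eyes, order
def params(n,st=None):
    p=eyes.camera_params(n)
    K=np.array([[p['fx'],0,p['cx']],[0,p['fy'],p['cy']],[0,0,1.]]); D=np.array(p['distortion'],float)
    if n=='wrist':
        T=np.eye(4); T[:3,:3]=R.from_rotvec(st['ee_rot']).as_matrix(); T[:3,3]=st['tcp_pos']
        M=np.linalg.inv(T@np.array(p['tool_from_camera']))
    else: M=np.array(p['world_to_cam'])
    return K,D,M
F=np.diag([1.,-1,-1])
def ray(n,uv,st=None):
    K,D,M=params(n,st); q=cv2.undistortPoints(np.array([[uv]],float),K,D)[0,0]
    d=M[:3,:3].T@F@np.array([q[0],q[1],1]); o=-M[:3,:3].T@M[:3,3]
    return o,d
def at(n,uv,z,st=None):
    o,d=ray(n,uv,st); return o+d*(z-o[2])/d[2]
def proj(n,P,st=None):
    K,D,M=params(n,st); c=(M[:3,:3]@np.atleast_2d(P).T).T+M[:3,3]; c=c@F
    return cv2.projectPoints(c,np.zeros(3),np.zeros(3),K,D)[0][:,0]
def save(n,f,crop=None,s=1):
    st=ctrl.read_state(); im=eyes.grab_frame(n)[:,:,::-1]
    cv2.imwrite('pics/raw_'+f,im)
    if crop: im=im[crop[1]:crop[3],crop[0]:crop[2]]
    cv2.imwrite('pics/'+f,cv2.resize(im,None,fx=s,fy=s,interpolation=cv2.INTER_CUBIC)); return st
```

Run:
```python
from h import *
s=save('scene','a.png',s=1.25);save('side','b.png',s=1.25)
print(s['t'],s['ee_rot'],s['tcp_pos'],s['opening'])
for n in('scene','side'):
    o,d=ray(n,(320,200));print(n,o,d,eyes.camera_params(n)['fx'])
print(eyes.camera_params('wrist'))
```

```text
pics
0.0 [-3.11358026e+00 -4.05329627e-01  5.45302277e-04] [ 0.17261845 -0.65195081  0.22170566] 0.08795114608278577
scene [ 1.07493483 -0.57259627  0.75645962] [-0.50399546  0.56611121 -0.65231586] 445.50831901175985
side [0.34738806 0.71017528 0.9434446 ] [ 0.18597477 -0.6270866  -0.7565841 ] 425.4538880218958
{'fx': 353.3893572703382, 'fy': 353.3893572703382, 'cx': 320.7384175583671, 'cy': 203.49552566884014, 'distortion': array([-0.05576837,  0.        ,  0.        ,  0.        ,  0.        ]), 'tool_from_camera': array([[ 1.05363929e-03,  9.55734742e-01,  2.94227792e-01,
         8.12177316e-02],
       [ 9.99999175e-01, -1.22313232e-03,  3.92048740e-04,
        -3.25089241e-04],
       [ 7.34574124e-04,  2.94227136e-01, -9.55735242e-01,
        -1.62867137e-01],
       [ 0.00000000e+00,  0.00000000e+00,  0.00000000e+00,
         1.00000000e+00]])}
```

View pics/a.png

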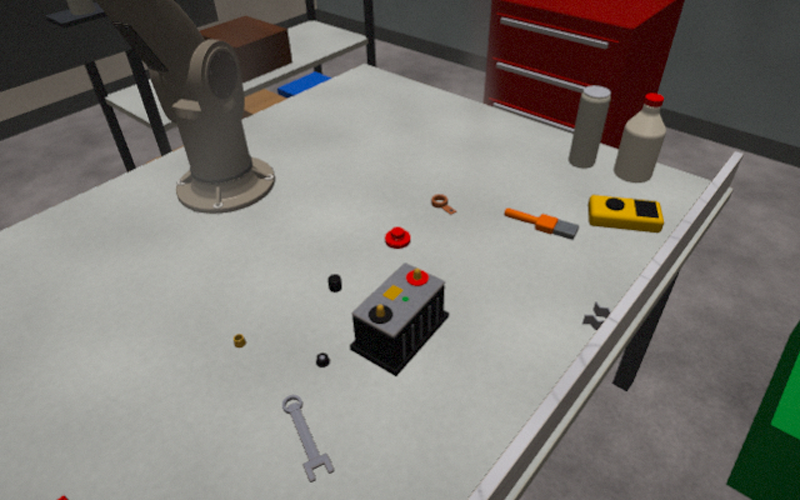

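View pics/b.png

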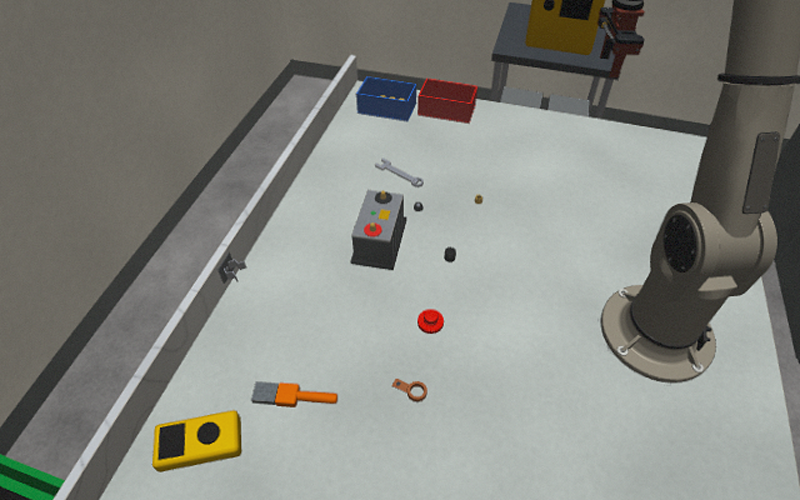

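Scene (800-px picture) shows: red disc (417,277), black disc (381,314), black cap (335,283), sleeve (239,341), nut (322,360), clamp ring (440,201) lug to (452,211), boot (398,237). Side: red disc (373,230), black (383,198), cap (450,254), sleeve (479,199), boot (431,321), clamp (417,391).

Run:
```python
from h import *
A={'pos':((417,278.5),(373,231),.096),'neg':((381,315),(383,198.5),.096),'cap':((335,277.5),(450,249.5),.026),'sleeve':((239,337),(479,197),.016),'nut':((322,361),(418.5,207),.006),'ring':((440,201),(417,391),.014),'lug':((452,211.5),(397,384),.003),'boot':((398,232),(431,314.5),.028)}
for k,(a,b,z) in A.items():
    print(k,at('scene',np.array(a)/1.25,z).round(4),at('side',np.array(b)/1.25,z).round(4))
```

Create c.py:
```python
import cv2,numpy as np
a=cv2.imread('pics/raw_a.png');b=cv2.imread('pics/raw_b.png')
def c(i,x,y,w=80,h=60,s=5): return cv2.resize(i[y:y+h,x:x+w],(400,300),interpolation=cv2.INTER_CUBIC)
cv2.imwrite('pics/c.png',np.vstack([np.hstack([c(a,280,205),c(b,270,145)]),np.hstack([c(a,300,145),c(b,300,275)])]))
```

```bash
python3 c.py
```

```text
pos [ 0.636  -0.0378  0.096 ] [ 0.6273 -0.0289  0.096 ]
neg [ 0.6451 -0.1399  0.096 ] [ 0.6367 -0.1324  0.096 ]
cap [ 0.4669 -0.0782  0.026 ] [ 0.4634 -0.0825  0.026 ]
sleeve [ 0.437  -0.2833  0.016 ] [ 0.4319 -0.2827  0.016 ]
nut [ 0.58   -0.2219  0.006 ] [ 0.5725 -0.2164  0.006 ]
ring [0.4606 0.2587 0.014 ] [0.4482 0.2683 0.014 ]
lug [0.4969 0.256  0.003 ] [0.4901 0.2594 0.003 ]
boot [0.4714 0.1006 0.028 ] [0.4625 0.1029 0.028 ]
```

View pics/c.png

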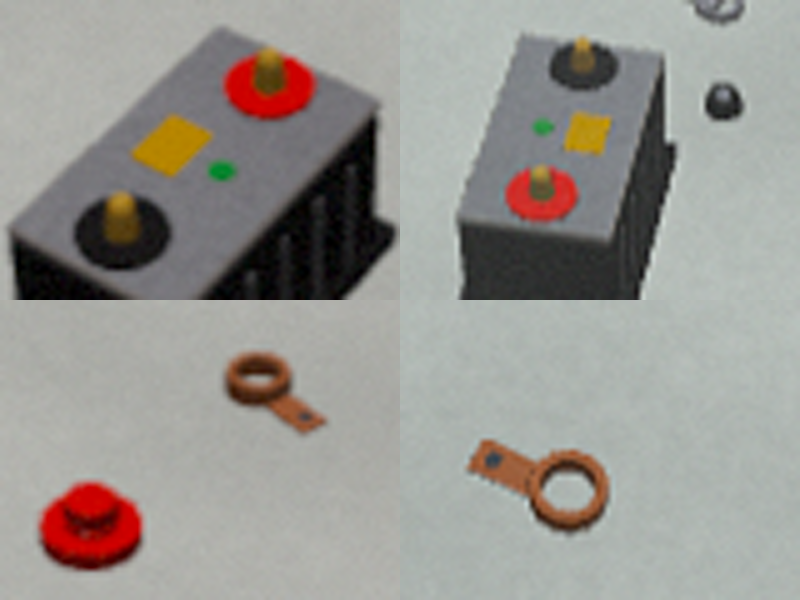

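Battery: red disc is at the far/+y end, neg at −y. Estimates agree to ~8 mm; the wrist camera will refine. Moving over to the cap/battery.

Add to h.py:
```python
def to(x,y,z,yaw=None,st=None):
    "print the shift in tool axes to reach world x,y,z and the turn rz for tool-x heading yaw (deg)"
    st=st or ctrl.read_state(); M=R.from_rotvec(st['ee_rot'])
    d=np.array([x,y,z])-st['tcp_pos']; X=M.as_matrix()[:,0]; h=np.degrees(np.arctan2(X[1],X[0]))
    o='t %.1f heading %.2f tilt %.2f tool shift %s'%(st['t'],h,np.degrees(np.arccos(-M.as_matrix()[2,2])),np.round(M.inv().apply(d),4))
    if yaw is not None:
        W=R.from_euler('z',yaw,degrees=True)*R.from_euler('x',180,degrees=True)
        o+=' turn %s (body), shift after turn %s'%((M.inv()*W).as_rotvec().round(4),W.inv().apply(d).round(4))
    print(o)
```

```text
(no output)
```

Call:
send_path(
  increments=[0,0,0,0,0,0.13,0,0,0,0,0,0.13,0.03,-0.035,0,0,0,0,0.03,-0.035,0,0,0,0,0.03,-0.035,0,0,0,0,0.03,-0.035,0,0,0,0,0.03,-0.035,0,0,0,0,0.03,-0.035,0,0,0,0],
)

```text
t: 0.9
tcp_pos: [0.3538, -0.441, 0.2224]
ee_rot: [-3.141, 0.002, 0.001]
wrist_force: [1.3, -0.1, 0.3]
opening: 0.088
grasp_force: 0.0
```

Call:
send_path(
  increments=[0.03,-0.035,0,0,0,0,0.03,-0.035,0,0,0,0,0.02,-0.045,0,0,0,0,0,-0.045,-0.01,0,0,0,0,-0.045,-0.01,0,0,0,0,-0.045,-0.01,0,0,0,0,0,0,0,0,0],
)

```text
t: 1.6
tcp_pos: [0.4344, -0.187, 0.2538]
ee_rot: [-3.141, -0.012, -0.003]
wrist_force: [0.6, -0.3, 0.3]
opening: 0.0878
grasp_force: 0.0
```

Run:
```python
from h import *
to(.465,-.08,.25,0)
st=save('wrist','d.png',s=1.25); print(repr(st['tcp_pos']),repr(st['ee_rot']),st['joint_positions'])
for k,P in dict(pos=[.6317,-.033,.096],neg=[.641,-.136,.096],cap=[.465,-.08,.026],sleeve=[.434,-.283,.016],boot=[.467,.102,.028],ring=[.4545,.2635,.014]).items(): print(k,proj('wrist',P,st)*1.25)
```

```text
t 1.6 heading 0.44 tilt 0.12 tool shift [ 0.0314 -0.1067  0.004 ] turn [-0.001  -0.0018  0.0077] (body), shift after turn [ 0.0306 -0.107   0.0038]
array([ 0.43437931, -0.18695272,  0.25383082]) array([-3.14056238e+00, -1.20509915e-02, -2.86806017e-03]) [ 0.44577674  0.11869439 -0.18455182  1.97448073  0.02339379  1.04903535
 -1.31225731]
pos [[167.36683136 -64.01554814]]
neg [[324.49575536 -83.82461832]]
cap [[281.13061887 178.25099927]]
sleeve [[505.57358771 212.42736588]]
boot [[ 81.99673558 176.56390317]]
ring [[-57.36650582 189.31453091]]
```

View pics/d.png

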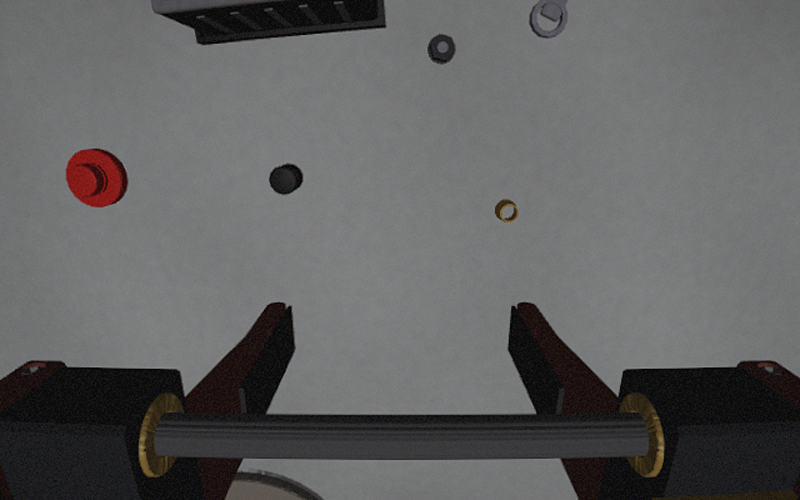

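Wrist view: boot crown (91,181), cap (286,179), sleeve (507,210), nut (441,48); all match estimates closely. Descending above the cap for a closer look.

Call:
send_path(
  increments=[0.015,-0.045,0.03,0,0,0.008,0.015,-0.045,0.035,0,0,0,0,-0.017,0.045,0,0,0,0,0,0.03,0,0,0,0,0,0,0,0,0],
)

```text
t: 2.15
tcp_pos: [0.4567, -0.0981, 0.1174]
ee_rot: [-3.141, 0.015, 0.013]
wrist_force: [-0.7, -0.2, 0.5]
opening: 0.088
grasp_force: 0.0
```

Run:
```python
from h import *
to(.465,-.08,.1,0)
st=save('wrist','e.png',crop=(220,60,420,210),s=4); print(repr(st['tcp_pos']),repr(st['ee_rot']))
print((proj('wrist',[.465,-.08,.026],st)-[220,60])*4)
```

```text
t 2.1 heading -0.54 tilt 0.49 tool shift [ 0.0083 -0.0181  0.0174] turn [-0.001   0.0085 -0.0094] (body), shift after turn [ 0.0083 -0.0181  0.0174]
array([ 0.45669601, -0.09808203,  0.11742412]) array([-3.14055182,  0.014709  ,  0.01330447])
[[308.74567213 542.64764631]]
```

View pics/e.png

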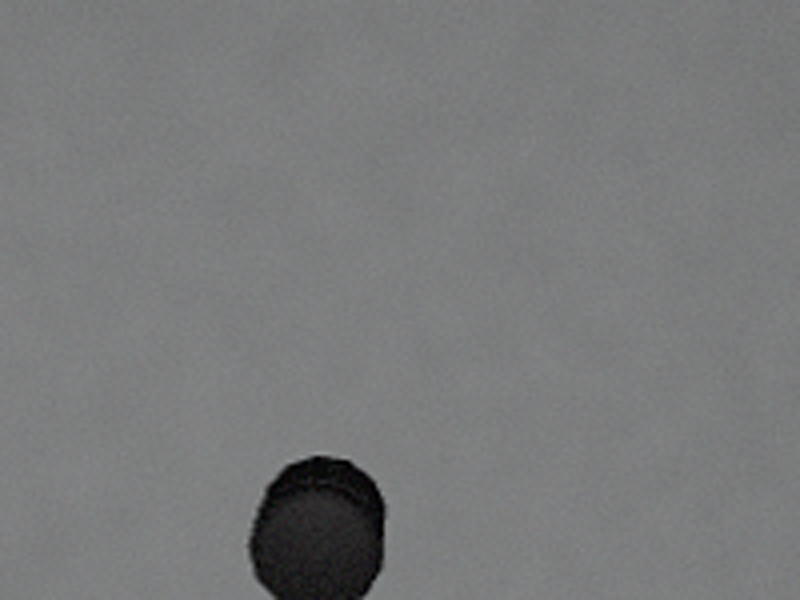

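Cap top centre at crop (317,545) ⇒ raw (299.2,196.2), about 1.5 mm from the estimate.

Run:
```python
from h import *
st=ctrl.read_state();print(at('wrist',(220+317/4,60+545/4),.026,st),np.abs(st['qd']).max())
```

```text
[ 0.46591711 -0.08204554  0.026     ] 0.049787227263169566
```

Call:
send_path(
  increments=[0.008,-0.017,0.02,0,0.0085,-0.0094,0,0,0,0,0,0,0,0,0,0,0,0],
)

```text
t: 2.5
tcp_pos: [0.4687, -0.0819, 0.1025]
ee_rot: [3.141, -0.001, 0.015]
wrist_force: [-0.1, 0.1, 0.7]
opening: 0.0882
grasp_force: 0.0
```

Run:
```python
from h import *
to(.4645,-.0815,.007,0)
```

```text
t 2.5 heading -0.04 tilt 0.54 tool shift [-0.0051 -0.0004  0.0955] turn [ 0.0006 -0.0095 -0.0007] (body), shift after turn [-0.0042 -0.0004  0.0955]
```

Call:
send_path(
  increments=[-0.003,0,0.035,0,-0.009,0,0,0,0.035,0,0,0,0,0,0.02,0,0,0,0,0,0,0,0,0,0,0,0,0,0,0],
)

```text
t: 3.0
tcp_pos: [0.4662, -0.0818, 0.0125]
ee_rot: [3.141, -0.002, 0.001]
wrist_force: [-0.1, -0.6, 0.6]
opening: 0.0882
grasp_force: 0.0
```

Run:
```python
from h import *
to(.4658,-.082,.007,0)
```

```text
t 3.0 heading -0.06 tilt 0.05 tool shift [-0.0004  0.0002  0.0055] turn [ 0.0007 -0.0006 -0.0011] (body), shift after turn [-0.0004  0.0002  0.0055]
```

Call:
send_path(
  increments=[0,0,0.004,0,0,0,0,0,0,0,0,0,0,0,0,0,0,0],
)

```text
t: 3.3
tcp_pos: [0.466, -0.081, 0.008]
ee_rot: [3.141, 0.0, 0.001]
wrist_force: [-0.2, 0.3, -0.2]
opening: 0.0875
grasp_force: 0.0
```

Call:
send_path(
  increments=[0,0,0,0,0,0,0,0,0,0,0,0,0,0,0,0,0,0,0,0,0,0,0,0,0,0,0,0,0,0,0,0,0,0,0,0,0,0,0,0,0,0],
  jaw=0.01,
  squeeze=20,
)

```text
t: 4.0
tcp_pos: [0.4654, -0.0808, 0.0072]
ee_rot: [3.142, 0.0, -0.001]
wrist_force: [-0.4, -0.2, -0.5]
opening: 0.0354
grasp_force: 0.0
```

Call:
send_path(
  increments=[0,0,0,0,0,0,0,0,0,0,0,0,0,0,0,0,0,0],
)

```text
t: 4.3
tcp_pos: [0.4654, -0.0808, 0.0072]
ee_rot: [3.142, 0.0, -0.001]
wrist_force: [-0.2, 0.4, 0.1]
opening: 0.0251
grasp_force: 20.0
```

Call:
send_path(
  increments=[0,0,-0.04,0,0,0,0,0,-0.05,0,0,0,0.02,0,-0.045,0,0,0,0.045,0,-0.025,0,0,0,0.045,0,-0.02,0,0,0,0.03,0,-0.01,0,0,0,0,0,0,0,0,0,0,0,0,0,0,0],
)

```text
t: 5.1
tcp_pos: [0.6037, -0.0807, 0.1957]
ee_rot: [-3.141, -0.001, 0.003]
wrist_force: [-0.5, 0.8, -0.4]
opening: 0.0252
grasp_force: 20.0
```

Call:
send_path(
  increments=[0,0,0,0,0,0,0,0,0,0,0,0],
)

```text
t: 5.3
tcp_pos: [0.6026, -0.081, 0.1957]
ee_rot: [3.141, -0.0, -0.004]
wrist_force: [0.5, 0.5, 0.1]
opening: 0.025
grasp_force: 20.0
```

Run:
```python
from h import *
to(.465,-.08,.1,0)
st=save('wrist','f.png',crop=(190,20,440,207),s=3.2); print(st['opening'],repr(st['tcp_pos']),repr(st['ee_rot']))
```

```text
t 5.3 heading -0.00 tilt 0.14 tool shift [-0.1374 -0.001   0.0961] turn [ 0.0002  0.0024 -0.    ] (body), shift after turn [-0.1376 -0.001   0.0957]
0.025029171146814636 array([ 0.60261761, -0.0809598 ,  0.1957493 ]) array([ 3.14137527e+00, -6.01216372e-05, -3.81805123e-03])
```

View pics/f.png

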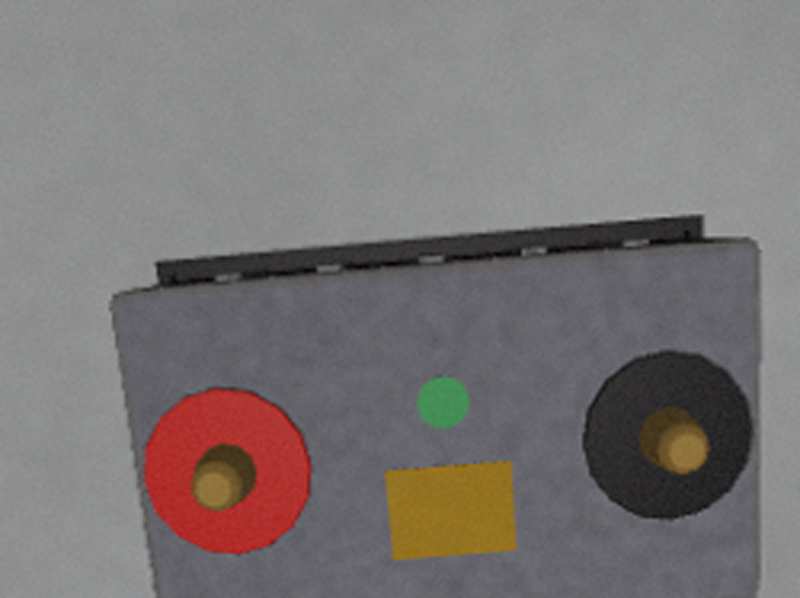

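Red disc centre at crop (228.5,470), tip (214,488); black disc centre (667.5,435), tip (683,450).

Run:
```python
from h import *
st=ctrl.read_state()
f=lambda u,v:(190+u/3.2-.34,20+v/3.2-.34)
p=at('wrist',f(228.5,470),.096,st);n=at('wrist',f(667.5,435),.096,st)
pt=at('wrist',f(214,488),.1135,st);nt=at('wrist',f(683,450),.1135,st)
print(p,n,np.linalg.norm(p-n),pt,nt,np.degrees(np.arctan2(*(p-n)[[1,0]])))
# what the wrist camera said about cap vs grasp: at grasp y -.0808 x .4654
to(n[0],n[1],.125,0)
```

```text
[ 0.63206494 -0.03538258  0.096     ] [ 0.64053514 -0.13854477  0.096     ] 0.10350933302463666 [ 0.6315051  -0.03497668  0.1135    ] [ 0.64015592 -0.13830764  0.1135    ] 94.69377589668782
t 5.3 heading -0.00 tilt 0.11 tool shift [0.0378 0.0576 0.0709] turn [ 0.0002  0.0019 -0.    ] (body), shift after turn [0.0376 0.0576 0.071 ]
```

Call:
send_path(
  increments=[0.02,0.03,0,0,0,0,0.017,0.0275,0.02,0,0,0,0,0,0.04,0,0,0,0,0,0,0,0,0,0,0,0,0,0,0],
)

```text
t: 5.85
tcp_pos: [0.6402, -0.1374, 0.1363]
ee_rot: [-3.141, -0.002, 0.004]
wrist_force: [-0.1, 0.3, 1.2]
opening: 0.025
grasp_force: 20.0
```

Run:
```python
from h import *
to(.64,-.1385,.1035,0)
```

```text
t 5.8 heading 0.06 tilt 0.16 tool shift [-0.0001  0.0011  0.0328] turn [-0.0008  0.0027  0.001 ] (body), shift after turn [-0.0002  0.0011  0.0328]
```

Call:
send_path(
  increments=[0,0.001,0.012,0,0.0015,0,0,0,0.01,0,0,0,0,0,0.005,0,0,0,0,0,0,0,0,0,0,0,0,0,0,0],
)

```text
t: 6.35
tcp_pos: [0.6413, -0.1392, 0.1096]
ee_rot: [3.141, 0.001, 0.002]
wrist_force: [-0.1, 0.3, -0.7]
opening: 0.0253
grasp_force: 20.0
```

Call:
send_path(
  increments=[0,0,0.003,0,0,0,0,0,0.003,0,0,0,0,0,0,0,0,0,0,0,0,0,0,0],
)

```text
t: 6.75
tcp_pos: [0.6411, -0.1393, 0.1034]
ee_rot: [3.142, 0.0, 0.001]
wrist_force: [-0.5, 1.1, -0.2]
opening: 0.0251
grasp_force: 20.0
```

Call:
send_path(
  increments=[0,0,0.001,0,0,0,0,0,0,0,0,0,0,0,0,0,0,0],
)

```text
t: 7.05
tcp_pos: [0.6413, -0.1393, 0.1032]
ee_rot: [3.141, 0.0, 0.002]
wrist_force: [-1.9, -0.1, 5.2]
opening: 0.0247
grasp_force: 20.0
```

Call:
send_path(
  increments=[0,0,0.001,0,0,0,0,0,0,0,0,0,0,0,0,0,0,0],
)

```text
t: 7.35
tcp_pos: [0.6414, -0.1393, 0.1032]
ee_rot: [3.141, 0.0, 0.003]
wrist_force: [-5.0, 1.4, 10.5]
opening: 0.0248
grasp_force: 20.0
```

Cap seated (contact at the expected height). Release and go to the sleeve.

Call:
send_path(
  increments=[0,0,-0.001,0,0,0,0,0,0,0,0,0,0,0,0,0,0,0,0,0,0,0,0,0,0,0,0,0,0,0],
  jaw=0.06,
)

```text
t: 7.85
tcp_pos: [0.6411, -0.1393, 0.1021]
ee_rot: [-3.142, -0.0, -0.001]
wrist_force: [0.0, -0.7, 0.2]
opening: 0.0592
grasp_force: 0.0
```

Call:
send_path(
  increments=[0,0,-0.03,0,0,0,0,0,-0.05,0,0,0,-0.03,0.02,-0.03,0,0,0,-0.04,0.03,0,0,0,0,-0.04,0.03,0,0,0,0,-0.04,0.03,0,0,0,0,-0.035,0.035,0.02,0,0,0,-0.02,0,0.03,0,0,0],
)

```text
t: 8.65
tcp_pos: [0.4361, -0.2879, 0.1647]
ee_rot: [3.137, -0.012, 0.006]
wrist_force: [0.8, 0.1, -1.0]
opening: 0.0602
grasp_force: 0.0
```

Call:
send_path(
  increments=[0,0,0.04,0,0,0,0,0,0,0,0,0,0,0,0,0,0,0,0,0,0,0,0,0],
)

```text
t: 9.05
tcp_pos: [0.4403, -0.2823, 0.1253]
ee_rot: [3.14, 0.002, 0.006]
wrist_force: [-0.3, -0.0, -0.6]
opening: 0.0601
grasp_force: 0.0
```

Run:
```python
from h import *
S=dict(tcp_pos=np.array([.43437931,-.18695272,.25383082]),ee_rot=np.array([-3.14056238,-.0120509915,-.00286806]))
p=at('wrist',(507/1.25,210/1.25),.016,S);print(p)
to(p[0],p[1],.1,0)
st=save('wrist','g.png',crop=(220,90,420,240),s=4); print((proj('wrist',p,st)-[220,90])*4)
```

```text
[ 0.43629516 -0.28415245  0.016     ]
t 9.1 heading 0.07 tilt 0.22 tool shift [-0.0041  0.0018  0.0252] turn [ 0.0012 -0.0037  0.0011] (body), shift after turn [-0.004   0.0018  0.0253]
[[413.60904165 461.89920979]]
```

View pics/g.png

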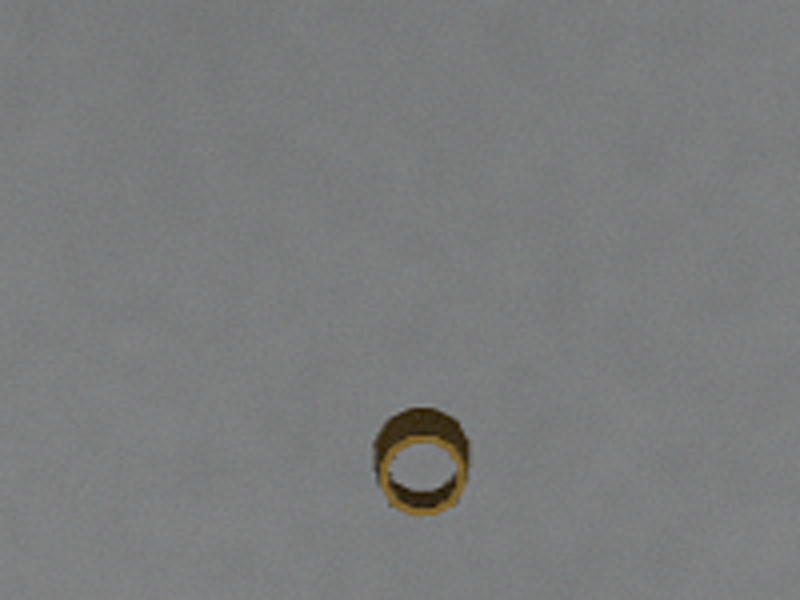

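Run:
```python
from h import *
p=at('wrist',(220+423/4-.37,90+476/4-.37),.016);print(p);to(p[0],p[1],.003,0)
```

Call:
send_path(
  increments=[-0.006,0.003,0.05,0,-0.001,0,0,0,0.05,0,0,0,0,0,0.012,0,0,0,0,0,0,0,0,0,0,0,0,0,0,0,0,0,0,0,0,0],
  jaw=0.05,
)

```text
t: 9.7
tcp_pos: [0.4344, -0.2859, 0.0143]
ee_rot: [3.139, 0.001, 0.006]
wrist_force: [-0.7, 0.1, -0.2]
opening: 0.0501
grasp_force: 0.0
```

Run:
```python
from h import *
to(.4335,-.286,.003,0)
```

```text
t 9.7 heading 0.02 tilt 0.24 tool shift [-0.001   0.      0.0113] turn [ 0.0021 -0.0037  0.0003] (body), shift after turn [-0.0009  0.0001  0.0113]Traceback (most recent call last):
  File "<stdin>", line 2, in <module>
  File "h.py", line 18, in at
    o,d=ray(n,uv,st); return o+d*(z-o[2])/d[2]
        ~~~^^^^^^^^^
  File "h.py", line 14, in ray
    K,D,M=params(n,st); q=cv2.undistortPoints(np.array([[uv]],float),K,D)[0,0]
          ~~~~~~^^^^^^
  File "h.py", line 8, in params
    T=np.eye(4); T[:3,:3]=R.from_rotvec(st['ee_rot']).as_matrix(); T[:3,3]=st['tcp_pos']
                                        ~~^^^^^^^^^^
TypeError: 'NoneType' object is not subscriptable
```

Run:
```python
from h import *
S=dict(tcp_pos=np.array([.4403,-.2823,.1253]),ee_rot=np.array([3.14,.002,.006]))
p=at('wrist',(220+423/4-.37,90+476/4-.37),.016,S);print(p);to(p[0],p[1],.003,0)
```

```text
[ 0.43367475 -0.28578681  0.016     ]
t 9.7 heading 0.02 tilt 0.24 tool shift [-0.0008 -0.0002  0.0113] turn [ 0.0021 -0.0037  0.0003] (body), shift after turn [-0.0008 -0.0002  0.0113]
```

Call:
send_path(
  increments=[0,0,0.005,0,-0.003,0,0,0,0.005,0,0,0,0,0,0,0,0,0,0,0,0,0,0,0],
)

```text
t: 10.1
tcp_pos: [0.4324, -0.285, 0.0019]
ee_rot: [-3.142, -0.0, 0.005]
wrist_force: [-0.9, 0.1, -0.3]
opening: 0.0497
grasp_force: 0.0
```

Call:
send_path(
  increments=[0.001,0,-0.0005,0,0.0015,0,0,0,0,0,0,0,0,0,0,0,0,0,0,0,0,0,0,0,0,0,0,0,0,0,0,0,0,0,0,0,0,0,0,0,0,0],
  jaw=0.01,
  squeeze=15,
)

```text
t: 10.8
tcp_pos: [0.4335, -0.2851, 0.0024]
ee_rot: [3.142, 0.0, -0.002]
wrist_force: [0.0, 0.4, -1.1]
opening: 0.0188
grasp_force: 14.9
```

Run:
```python
from h import *
to(.632,-.0353,.12,0)
print(ctrl.read_state()['tcp_pos'],ctrl.read_state()['grasp_force'],ctrl.read_state()['opening'])
```

```text
t 10.8 heading 0.00 tilt 0.08 tool shift [ 0.1983 -0.2498 -0.1179] turn [0.     0.0014 0.0001] (body), shift after turn [ 0.1985 -0.2498 -0.1176]
[ 0.43352278 -0.28508796  0.00244107] 14.937296186972162 0.018818129794538636
```

Call:
send_path(
  increments=[0,0,-0.03,0,0,0,0,0,-0.05,0,0,0,0.01,-0.02,-0.045,0,0,0,0.03,-0.035,-0.025,0,0,0,0.03,-0.04,0,0,0,0,0.03,-0.04,0,0,0,0,0.03,-0.04,0,0,0,0,0.03,-0.04,0,0,0,0],
)

```text
t: 11.6
tcp_pos: [0.593, -0.0702, 0.1509]
ee_rot: [3.141, -0.0, -0.002]
wrist_force: [1.7, -0.3, -0.4]
opening: 0.0188
grasp_force: 14.9
```

Call:
send_path(
  increments=[0.03,-0.03,0,0,0,0,0.0075,0,0,0,0,0,0,0,0,0,0,0,0,0,0,0,0,0,0,0,0,0,0,0],
)

```text
t: 12.1
tcp_pos: [0.6286, -0.0437, 0.1506]
ee_rot: [3.141, -0.004, -0.004]
wrist_force: [-0.3, -0.8, -0.1]
opening: 0.0191
grasp_force: 14.9
```

Run:
```python
from h import *
to(.632,-.0353,.13,0)
st=save('wrist','h.png',crop=(200,60,450,247),s=3.2);print(st['tcp_pos'],st['ee_rot'],st['opening'])
for P in ([.632,-.0353,.096],[.6402,-.1385,.096],[.632,-.0353,.1135]):print((proj('wrist',P,st)-[200,60])*3.2)
```

```text
t 12.1 heading -0.13 tilt 0.16 tool shift [ 0.0034 -0.0085  0.0205] turn [ 0.001   0.0025 -0.0023] (body), shift after turn [ 0.0034 -0.0084  0.0206]
[ 0.62860187 -0.04374607  0.1505635 ] [ 3.14057041 -0.00365013 -0.00399146] 0.01907217860903384
[[346.7562818  508.95736233]]
[[853.1193017  469.90203904]]
[[343.71029834 540.28450335]]
```

View pics/h.png

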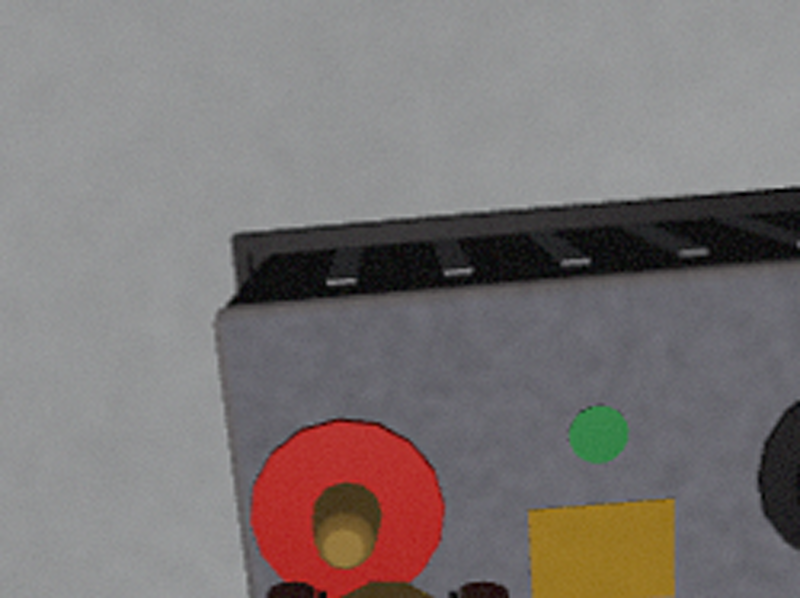

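Call:
send_path(
  increments=[0.003,-0.0083,0,0,0.001,-0.002,0,0,0.015,0,0,0,0,0,0.003,0,0,0,0,0,0,0,0,0,0,0,0,0,0,0,0,0,0,0,0,0],
)

```text
t: 12.75
tcp_pos: [0.6329, -0.0336, 0.1329]
ee_rot: [3.142, 0.003, -0.0]
wrist_force: [0.8, -0.4, -0.4]
opening: 0.0189
grasp_force: 14.9
```

Run:
```python
from h import *
to(.6318,-.0352,.0985,0)
```

```text
t 12.8 heading 0.11 tilt 0.01 tool shift [-0.0011  0.0016  0.0344] turn [0.0001 0.0002 0.0019] (body), shift after turn [-0.0011  0.0016  0.0344]
```

Call:
send_path(
  increments=[-0.001,0.0015,0.005,0,0,0,0,0,0,0,0,0,0,0,0,0,0,0],
)

```text
t: 13.05
tcp_pos: [0.6316, -0.0351, 0.1276]
ee_rot: [3.141, 0.003, -0.001]
wrist_force: [-0.3, -0.8, 0.9]
opening: 0.0189
grasp_force: 14.9
```

Run:
```python
from h import *
to(.6318,-.0352,.0985,0)
```

```text
t 13.1 heading 0.11 tilt 0.05 tool shift [0.0003 0.     0.0291] turn [0.0001 0.0008 0.002 ] (body), shift after turn [0.0002 0.0001 0.0291]
```

Call:
send_path(
  increments=[0,0,0.008,0,0,0,0,0,0.007,0,0,0,0,0,0,0,0,0,0,0,0,0,0,0],
)

```text
t: 13.45
tcp_pos: [0.6314, -0.0349, 0.1123]
ee_rot: [3.142, 0.004, -0.002]
wrist_force: [-0.3, 0.2, -0.5]
opening: 0.0189
grasp_force: 14.9
```

Call:
send_path(
  increments=[0,0,0.007,0,0,0,0,0,0.004,0,0,0,0,0,0,0,0,0,0,0,0,0,0,0],
)

```text
t: 13.85
tcp_pos: [0.6316, -0.035, 0.1016]
ee_rot: [3.142, 0.003, -0.001]
wrist_force: [0.0, -0.4, -0.3]
opening: 0.0189
grasp_force: 14.9
```

Run:
```python
from h import *
to(.6318,-.0352,.0985,0)
```

```text
t 13.8 heading 0.12 tilt 0.04 tool shift [0.0002 0.0002 0.0031] turn [0.     0.0008 0.0022] (body), shift after turn [0.0002 0.0002 0.0031]
```

Call:
send_path(
  increments=[0,0,0.003,0,0,0,0,0,0.001,0,0,0,0,0,0,0,0,0,0,0,0,0,0,0],
)

```text
t: 14.25
tcp_pos: [0.6319, -0.0351, 0.0984]
ee_rot: [3.141, 0.003, 0.0]
wrist_force: [-2.9, 0.6, 5.0]
opening: 0.0189
grasp_force: 15.2
```

Call:
send_path(
  increments=[0,0,-0.001,0,0,0,0,0,0,0,0,0,0,0,0,0,0,0,0,0,0,0,0,0,0,0,0,0,0,0],
  jaw=0.06,
)

```text
t: 14.75
tcp_pos: [0.6316, -0.0349, 0.0985]
ee_rot: [3.142, 0.003, -0.001]
wrist_force: [-0.3, -0.2, 0.0]
opening: 0.0552
grasp_force: 0.0
```

Call:
send_path(
  increments=[0,0,-0.02,0,0,0,0,0,-0.03,0,0,0,0,0,-0.045,0,0,0,-0.035,-0.03,0,0,0,0,-0.03,-0.04,0,0,0,0,-0.03,-0.04,0,0,0,0,-0.03,-0.04,0,0,0,0,-0.025,-0.043,0,0,0,0],
)

```text
t: 15.55
tcp_pos: [0.4797, 0.1586, 0.194]
ee_rot: [3.141, 0.002, -0.0]
wrist_force: [1.3, 0.8, -1.1]
opening: 0.0598
grasp_force: 0.0
```

Call:
send_path(
  increments=[-0.025,-0.043,0,0,0,0,0,-0.043,0,0,0,0,0,0,0,0,0,0,0,0,0,0,0,0,0,0,0,0,0,0,0,0,0,0,0,0],
)

```text
t: 16.15
tcp_pos: [0.4566, 0.242, 0.1936]
ee_rot: [3.141, -0.001, -0.001]
wrist_force: [-0.1, -0.1, -1.0]
opening: 0.0603
grasp_force: 0.0
```

Run:
```python
from h import *
to(.4545,.2635,.2,0)
st=save('wrist','i.png',s=1.25);print(st['tcp_pos'],st['ee_rot'],st['joint_positions'])
```

```text
t 16.1 heading -0.03 tilt 0.06 tool shift [-0.0021 -0.0215 -0.0064] turn [ 0.0009  0.0007 -0.0005] (body), shift after turn [-0.0021 -0.0215 -0.0064]
[0.45663282 0.24196486 0.1936086 ] [ 3.14072164e+00 -7.76056514e-04 -1.08195384e-03] [-0.25289653  0.281696   -0.41962335  1.9374221   0.13986542  0.9515237
 -2.31070916]
```

View pics/i.png

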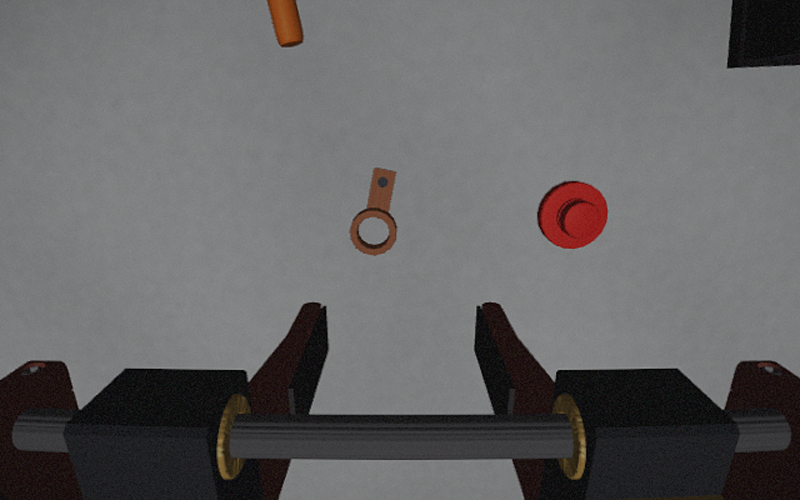

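Clamp ring at (373,232), lug hole (383,182), boot (573,215). Enlarging the clamp.

Run:
```python
import cv2
a=cv2.imread('pics/raw_i.png');cv2.imwrite('pics/j.png',cv2.resize(a[125:210,250:350],None,fx=7,fy=7,interpolation=cv2.INTER_CUBIC))
```

```text
(no output)
```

View pics/j.png

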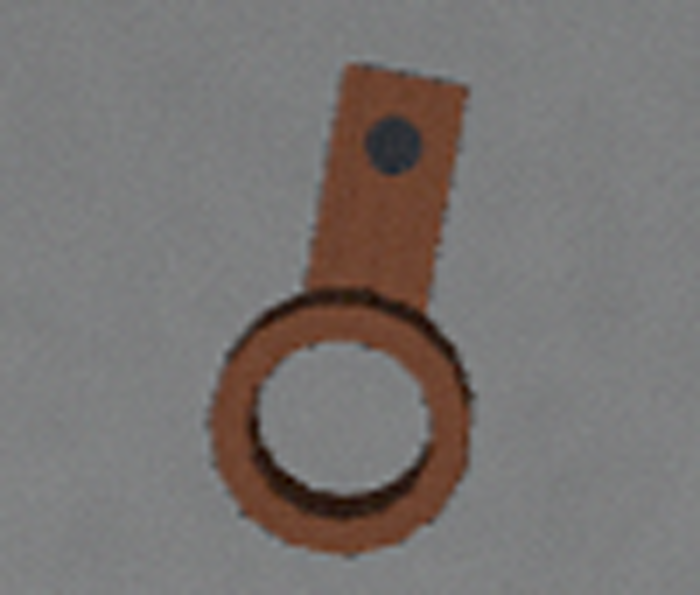

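Run:
```python
from h import *
st=ctrl.read_state()
f=lambda u,v:(250+u/7-.43,125+v/7-.43)
c=at('wrist',f(340,427),.014,st)
q=[at('wrist',f(*p),.003,st) for p in((347,64),(468,88),(307,283),(428,312),(393,146))]
g=lambda d:np.degrees(np.arctan2(d[1],d[0])).round(2)
e=(q[0]+q[1])/2
print(c,e,np.hypot(*(e-c)[:2]),g(e-c),g(q[0]-q[2]),g(q[1]-q[3]),g(q[4]-c),g(q[0]-q[1])-90)
to(c[0],c[1],.004,-10)
b=at('wrist',(573/1.25,215/1.25),.0,st);print(b)
```

```text
[0.45088298 0.26502794 0.014     ] [0.49928449 0.25530048 0.003     ] 0.049369319677411934 -11.36 -11.37 -10.36 -11.1 -11.159999999999997
t 16.2 heading -0.02 tilt 0.05 tool shift [-0.0057 -0.0231  0.1896] turn [0.0008 0.0005 0.1741] (body), shift after turn [-0.0097 -0.0216  0.1897]
[0.46209351 0.09975252 0.        ]
```

Call:
send_path(
  increments=[-0.006,-0.023,0.02,0,0,0,0,0,0.04,0,0,0.097,0,0,0.05,0,0,0.097,0,0,0.04,0,0,0,0,0,0.02,0,0,0,0,0,0,0,0,0,0,0,0,0,0,0,0,0,0,0,0,0],
)

```text
t: 17.0
tcp_pos: [0.4513, 0.267, 0.0253]
ee_rot: [-3.126, 0.302, -0.003]
wrist_force: [0.3, 0.2, 1.2]
opening: 0.0598
grasp_force: 0.0
```

Run:
```python
from h import *
to(.4509,.265,.004,-11.1)
```

```text
t 17.0 heading -11.03 tilt 0.13 tool shift [-0.      0.0021  0.0213] turn [-0.0017 -0.0015  0.0012] (body), shift after turn [0.     0.0021 0.0213]
```

Call:
send_path(
  increments=[0,0.002,0.012,0,0,0,0,0,0.009,0,0,0,0,0,0,0,0,0,0,0,0,0,0,0,0,0,0,0,0,0],
)

```text
t: 17.5
tcp_pos: [0.4497, 0.2649, 0.0029]
ee_rot: [-3.127, 0.301, 0.001]
wrist_force: [-0.7, 0.0, -0.3]
opening: 0.0599
grasp_force: 0.0
```

Call:
send_path(
  increments=[0,0,0,0,0,0,0,0,0,0,0,0,0,0,0,0,0,0,0,0,0,0,0,0,0,0,0,0,0,0,0,0,0,0,0,0],
  jaw=0.02,
  squeeze=20,
)

```text
t: 18.1
tcp_pos: [0.4497, 0.2647, 0.0029]
ee_rot: [3.127, -0.301, -0.001]
wrist_force: [0.5, 0.5, 2.1]
opening: 0.0363
grasp_force: 20.0
```

Run:
```python
from h import *
to(.632,-.0353,.16,94.7)
```

```text
t 18.1 heading -10.99 tilt 0.02 tool shift [ 0.2361  0.2598 -0.1572] turn [-3.0000e-04  3.0000e-04 -1.8446e+00] (body), shift after turn [-0.3139  0.1571 -0.1571]
```

Call:
send_path(
  increments=[0,0,-0.03,0,0,0,0,0,-0.045,0,0,0,0,0,-0.045,0,0,0,0.0295,0.0325,-0.02,0,0,0,0.0295,0.0325,-0.02,0,0,0,0.0295,0.0325,0,0,0,0,0.0295,0.0325,0,0,0,0,0.0295,0.0325,0,0,0,0],
)

```text
t: 18.9
tcp_pos: [0.564, 0.0752, 0.1628]
ee_rot: [3.127, -0.301, -0.001]
wrist_force: [0.5, 0.3, -0.7]
opening: 0.0367
grasp_force: 20.0
```

Call:
send_path(
  increments=[0.0295,0.0325,0,0,0,0,0.0295,0.0325,0,0,0,0,0.0295,0.0325,0,0,0,0,0,0,0,0,0,-0.142,0,0,0,0,0,-0.142,0,0,0,0,0,-0.142,0,0,0,0,0,-0.142,0,0,0,0,0,-0.142],
)

```text
t: 19.7
tcp_pos: [0.6313, -0.0357, 0.1622]
ee_rot: [-3.034, -0.813, 0.002]
wrist_force: [-0.1, -0.6, -1.0]
opening: 0.0363
grasp_force: 20.0
```

Call:
send_path(
  increments=[0,0,0,0,0,-0.142,0,0,0,0,0,-0.142,0,0,0,0,0,-0.142,0,0,0,0,0,-0.142,0,0,0,0,0,-0.142,0,0,0,0,0,-0.142,0,0,0,0,0,-0.142,0,0,0,0,0,-0.142],
)

```text
t: 20.5
tcp_pos: [0.6314, -0.0357, 0.1622]
ee_rot: [-2.12, -2.318, 0.002]
wrist_force: [0.3, -0.1, -1.2]
opening: 0.0362
grasp_force: 20.0
```

Call:
send_path(
  increments=[0,0,0,0,0,0,0,0,0,0,0,0],
)

```text
t: 20.7
tcp_pos: [0.6315, -0.0357, 0.1624]
ee_rot: [-2.131, -2.307, 0.001]
wrist_force: [-0.3, 0.4, -2.2]
opening: 0.0362
grasp_force: 20.0
```

Run:
```python
from h import *
to(.632,-.0353,.16,94.7)
st=save('wrist','k.png',s=1.25);print(st['tcp_pos'],st['ee_rot'],st['opening'],st['joint_positions'])
```

```text
t 20.7 heading 94.55 tilt 0.07 tool shift [0.0004 0.0005 0.0024] turn [-0.0012 -0.0002 -0.0026] (body), shift after turn [0.0004 0.0005 0.0024]
[ 0.63152237 -0.03570597  0.162355  ] [-2.13086687e+00 -2.30714903e+00  1.08218217e-03] 0.03617554099920643 [ 0.43770022  0.55483615 -0.66803312  1.68347971  0.38749906  1.04070694
 -0.27757578]
```

View pics/k.png

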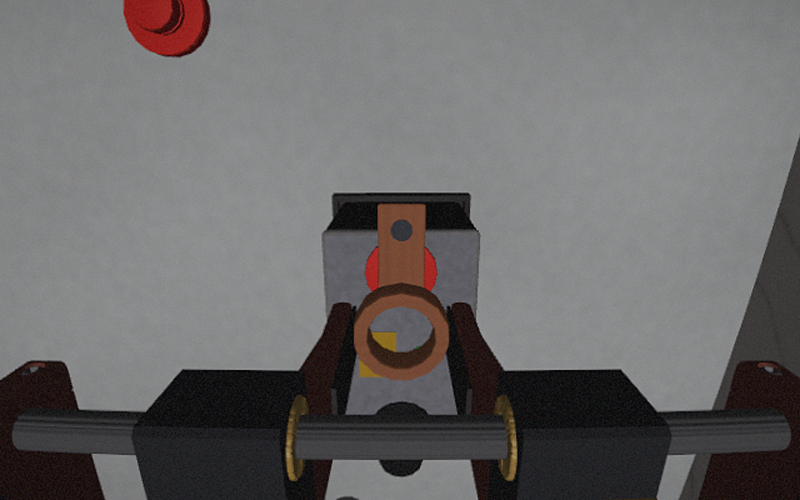

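Run:
```python
from h import *
st=ctrl.read_state();a=cv2.imread('pics/raw_k.png');cv2.imwrite('pics/l.png',cv2.resize(a[155:310,270:375],None,fx=3.8,fy=3.8,interpolation=cv2.INTER_CUBIC))
for z,r,o in((.0111,.019,0),(.0111,.013,0)):
    T=R.from_rotvec(st['ee_rot']);P=[st['tcp_pos']+T.apply([r*np.cos(t)+o,r*np.sin(t),-z]) for t in np.arange(4)*np.pi/2]
    print((proj('wrist',P,st)-[270,155])*3.8)
e=st['tcp_pos']+T.apply([.05,0,-.0005]);print((proj('wrist',e,st)-[270,155])*3.8)
```

```text
[[191.19894247 308.12879807]
 [341.70314268 447.93161996]
 [191.00101337 577.93875722]
 [ 40.50306366 447.55269387]]
[[191.16526897 353.36923541]
 [294.17997238 447.97096816]
 [191.02993706 537.90425201]
 [ 88.0181653  447.71159917]]
[[191.52812257  40.03320256]]
```

View pics/l.png

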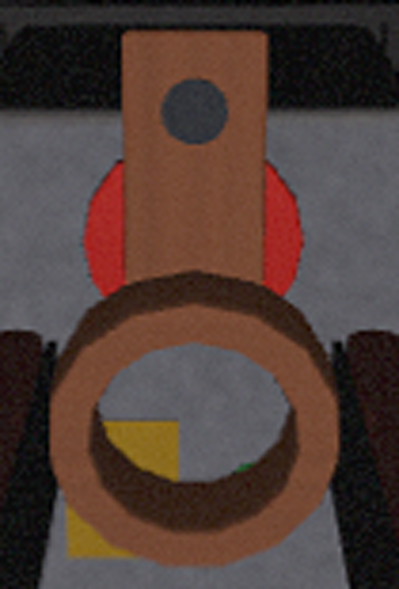

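Call:
send_path(
  increments=[-0.0007,0.0005,0.02,0,0,-0.002,0,0,0.015,0,0,0,0,0,0,0,0,0,0,0,0,0,0,0,0,0,0,0,0,0],
)

```text
t: 21.25
tcp_pos: [0.6328, -0.036, 0.1284]
ee_rot: [2.125, 2.314, 0.001]
wrist_force: [0.7, 0.5, -0.4]
opening: 0.0361
grasp_force: 20.0
```

Run:
```python
from h import *
to(.6321,-.0364,.0989,94.7)
```

```text
t 21.2 heading 94.87 tilt 0.03 tool shift [-0.0004 -0.0008  0.0295] turn [ 0.0005 -0.      0.0031] (body), shift after turn [-0.0004 -0.0008  0.0295]
```

Call:
send_path(
  increments=[-0.0004,-0.0008,0.006,0,0,0.002,0,0,0.006,0,0,0,0,0,0.005,0,0,0,0,0,0,0,0,0,0,0,0,0,0,0],
)

```text
t: 21.75
tcp_pos: [0.6315, -0.0366, 0.1105]
ee_rot: [-2.126, -2.312, 0.001]
wrist_force: [-0.1, 0.1, -1.0]
opening: 0.0363
grasp_force: 20.0
```

Call:
send_path(
  increments=[0,0,0.005,0,0,0,0,0,0.004,0,0,0,0,0,0.002,0,0,0,0,0,0,0,0,0,0,0,0,0,0,0],
)

```text
t: 22.25
tcp_pos: [0.6316, -0.0366, 0.0997]
ee_rot: [-2.127, -2.312, 0.001]
wrist_force: [0.6, 0.4, -0.6]
opening: 0.0363
grasp_force: 20.0
```

Run:
```python
from h import *
to(.6321,-.0364,.0989,94.7)
```

```text
t 22.2 heading 94.78 tilt 0.03 tool shift [0.0002 0.0005 0.0008] turn [-0.0005  0.      0.0014] (body), shift after turn [0.0002 0.0005 0.0008]
```

Call:
send_path(
  increments=[0,0,0.002,0,0,0,0,0,0,0,0,0,0,0,0,0,0,0],
)

```text
t: 22.55
tcp_pos: [0.6319, -0.0366, 0.0989]
ee_rot: [2.127, 2.312, -0.0]
wrist_force: [-2.8, -0.0, 7.0]
opening: 0.0365
grasp_force: 20.0
```

Call:
send_path(
  increments=[0,0,-0.001,0,0,0,0,0,0,0,0,0,0,0,0,0,0,0,0,0,0,0,0,0,0,0,0,0,0,0],
  jaw=0.06,
)

```text
t: 23.05
tcp_pos: [0.6315, -0.0367, 0.0986]
ee_rot: [-2.127, -2.312, 0.001]
wrist_force: [-0.8, 0.3, 0.2]
opening: 0.0599
grasp_force: 0.0
```

Call:
send_path(
  increments=[0,0,-0.02,0,0,0,0,0,-0.03,0,0,0,0,0,-0.045,0,0,0,0.02,-0.02,-0.02,0,0,0,0.03,-0.035,0,0,0,0,0.03,-0.035,0,0,0,0,0,0,0,0,0,0,0,0,0,0,0,0],
)

```text
t: 23.85
tcp_pos: [0.535, 0.0359, 0.2142]
ee_rot: [2.124, 2.313, -0.001]
wrist_force: [-0.0, -0.1, 0.1]
opening: 0.0601
grasp_force: 0.0
```

Call:
send_path(
  increments=[0,0,0,0,0,0,0,0,0,0,0,0],
)

```text
t: 24.05
tcp_pos: [0.5363, 0.0346, 0.2136]
ee_rot: [-2.129, -2.31, 0.0]
wrist_force: [0.3, -0.3, -0.1]
opening: 0.0603
grasp_force: 0.0
```

Run:
```python
from h import *
to(.4621,.0998,.12,94.7)
st=save('wrist','m.png',s=1.25);print(st['tcp_pos'],st['ee_rot'],st['opening'])
```

```text
t 24.1 heading 94.67 tilt 0.03 tool shift [ 0.071  -0.0686  0.0937] turn [-0.0003 -0.0003 -0.0006] (body), shift after turn [ 0.0711 -0.0686  0.0936]
[0.53625863 0.03458082 0.21360749] [-2.12886338e+00 -2.30968384e+00  3.79681143e-05] 0.06028770777770636
```

View pics/m.png

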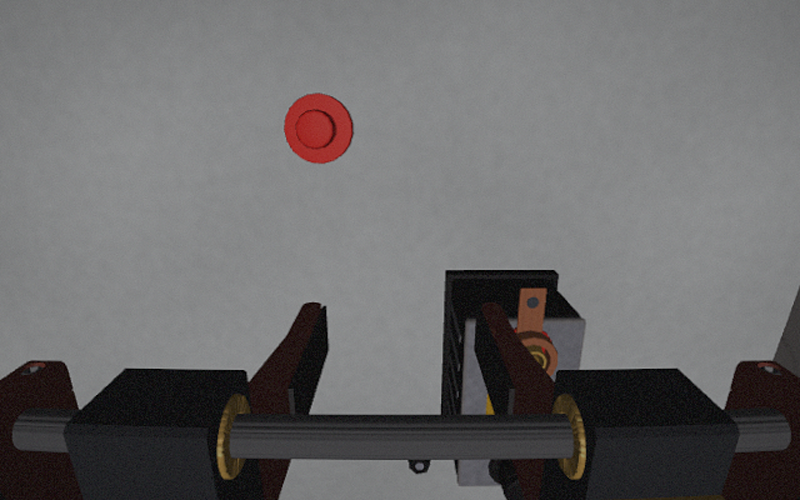

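Clamp sits around the sleeve with the lug along the battery axis. Boot crown at (315.5,129.5), skirt (319,128.5).

Run:
```python
from h import *
st=ctrl.read_state()
print(at('wrist',(315.5/1.25,129.5/1.25),.028,st),at('wrist',(319/1.25,128.5/1.25),.006,st))
p=at('wrist',(315.5/1.25,129.5/1.25),.028,st);to(p[0],p[1],.1,94.7)
```

```text
[0.46493295 0.10338907 0.028     ] [0.46365542 0.10361842 0.006     ]
t 24.1 heading 94.68 tilt 0.04 tool shift [ 0.0742 -0.0653  0.1136] turn [-0.0006 -0.0004 -0.0004] (body), shift after turn [ 0.0743 -0.0653  0.1135]
```

Call:
send_path(
  increments=[0.025,-0.022,0.03,0,0,0,0.025,-0.022,0.03,0,0,0,0.024,-0.021,0.03,0,0,0,0,0,0.02,0,0,0,0,0,0,0,0,0,0,0,0,0,0,0,0,0,0,0,0,0],
)

```text
t: 24.8
tcp_pos: [0.4659, 0.1036, 0.1048]
ee_rot: [2.129, 2.31, 0.002]
wrist_force: [0.2, 0.3, 1.2]
opening: 0.06
grasp_force: 0.0
```

Run:
```python
from h import *
to(.4645,.1035,.0145,94.7)
st=save('wrist','n.png',crop=(240,130,400,250),s=5);print(st['tcp_pos'],st['ee_rot'])
T=R.from_rotvec(st['ee_rot'])
for r,z in((.015,.028),(.0275,.009)):
  P=[np.array([.4645,.1035,z])+T.apply([r*np.cos(t),r*np.sin(t),0]) for t in np.arange(4)*np.pi/2]
  print(((proj('wrist',P,st)-[240,130])*5).round())
```

```text
t 24.8 heading 94.67 tilt 0.09 tool shift [-0.     -0.0015  0.0903] turn [ 0.0014 -0.0004 -0.0005] (body), shift after turn [ 0.     -0.0014  0.0903]
[0.465896   0.10361321 0.10482166] [2.12858950e+00 2.30966624e+00 2.11974247e-03]
[[392. 319.]
 [497. 420.]
 [392. 517.]
 [287. 420.]]
[[393. 204.]
 [572. 380.]
 [393. 546.]
 [214. 380.]]
```

View pics/n.png

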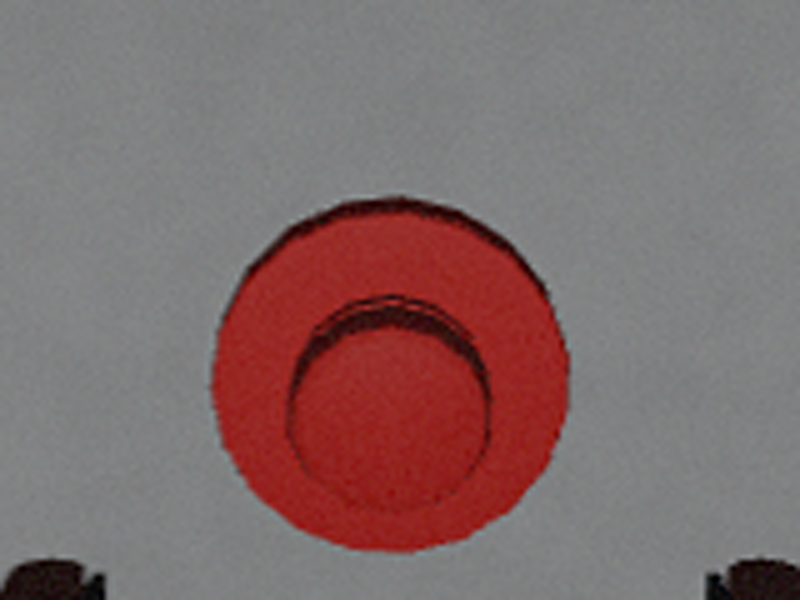

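Call:
send_path(
  increments=[-0.0003,-0.0014,0.04,0.0007,0,0,0,0,0.038,0,0,0,0,0,0,0,0,0,0,0,0,0,0,0,0,0,0,0,0,0],
)

```text
t: 25.35
tcp_pos: [0.4644, 0.1039, 0.0277]
ee_rot: [2.127, 2.311, 0.003]
wrist_force: [0.1, -0.5, -0.5]
opening: 0.0599
grasp_force: 0.0
```

Run:
```python
from h import *
to(.4645,.1032,.0148,94.7)
```

```text
t 25.4 heading 94.75 tilt 0.11 tool shift [-0.0007 -0.      0.0129] turn [ 0.0019 -0.0005  0.0009] (body), shift after turn [-0.0007 -0.      0.0129]
```

Call:
send_path(
  increments=[-0.0006,0,0.008,0.001,0,0,0,0,0.0045,0,0,0,0,0,0,0,0,0,0,0,0,0,0,0],
)

```text
t: 25.75
tcp_pos: [0.4629, 0.1029, 0.0134]
ee_rot: [-2.126, -2.311, 0.003]
wrist_force: [-0.0, -0.5, -0.1]
opening: 0.0604
grasp_force: 0.0
```

Call:
send_path(
  increments=[0,0,0,0,0,0,0,0,0,0,0,0,0,0,0,0,0,0,0,0,0,0,0,0,0,0,0,0,0,0,0,0,0,0,0,0],
  jaw=0.01,
  squeeze=20,
)

```text
t: 26.35
tcp_pos: [0.4629, 0.1029, 0.0134]
ee_rot: [-2.126, -2.311, 0.002]
wrist_force: [0.0, 0.5, 0.7]
opening: 0.0292
grasp_force: 20.0
```

Run:
```python
from h import *
to(.632,-.0353,.19,94.7)
```

```text
t 26.4 heading 94.78 tilt 0.12 tool shift [-0.1518  0.1566 -0.177 ] turn [-0.0021  0.      0.0013] (body), shift after turn [-0.1516  0.1572 -0.1766]
```

Call:
send_path(
  increments=[0,0,-0.03,0,0,0,0,0,-0.05,0,0,0,0,0,-0.045,0,0,0,-0.03,0.03,-0.025,0,0,0,-0.03,0.032,0,0,0,0,-0.03,0.032,0,0,0,0,-0.03,0.032,0,0,0,0,-0.031,0.031,0,0,0,0],
)

```text
t: 27.15
tcp_pos: [0.6333, -0.0358, 0.1628]
ee_rot: [-2.126, -2.311, 0.003]
wrist_force: [0.5, 1.0, -0.5]
opening: 0.0294
grasp_force: 20.0
```

Call:
send_path(
  increments=[0,0,0,0,0,0,0,0,0,0,0,0,0,0,0,0,0,0],
)

```text
t: 27.45
tcp_pos: [0.6312, -0.0331, 0.1627]
ee_rot: [-2.123, -2.312, 0.003]
wrist_force: [-0.1, 1.7, -1.1]
opening: 0.0294
grasp_force: 20.0
```

Run:
```python
from h import *
to(.6318,-.0353,.1144,94.7)
save('scene','o.png',crop=(260,170,400,275),s=5)
print(ctrl.read_state()['opening'])
```

```text
t 27.4 heading 94.88 tilt 0.18 tool shift [-0.0023  0.0005  0.0483] turn [-0.0031 -0.0007  0.0031] (body), shift after turn [-0.0022  0.0004  0.0483]
0.029378425133757734
```

View pics/o.png

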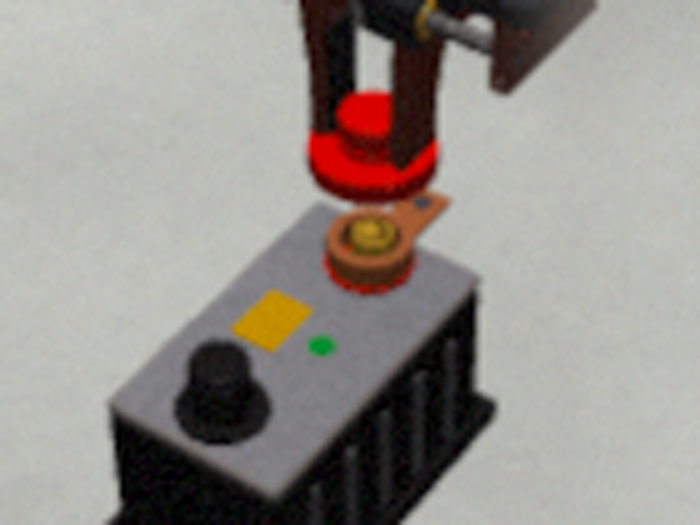

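Cap is home at the left, clamp is flat round the sleeve with its lug outward, boot held level above. Lowering it.

Call:
send_path(
  increments=[-0.0022,0.0004,0.015,-0.003,0,0.002,0,0,0.01,0,0,0,0,0,0,0,0,0,0,0,0,0,0,0,0,0,0,0,0,0],
)

```text
t: 28.0
tcp_pos: [0.633, -0.0364, 0.1382]
ee_rot: [2.128, 2.31, 0.001]
wrist_force: [0.9, 0.7, -0.2]
opening: 0.0291
grasp_force: 20.0
```

Run:
```python
from h import *
to(.6318,-.0353,.1144,94.7)
```

```text
t 28.0 heading 94.68 tilt 0.07 tool shift [ 0.0012 -0.0011  0.0238] turn [ 0.0012 -0.0001 -0.0004] (body), shift after turn [ 0.0012 -0.0011  0.0238]
```

Call:
send_path(
  increments=[0.001,-0.001,0.008,0,0,0,0,0,0.006,0,0,0,0,0,0,0,0,0,0,0,0,0,0,0,0,0,0,0,0,0],
)

```text
t: 28.5
tcp_pos: [0.6319, -0.0357, 0.1241]
ee_rot: [2.129, 2.309, 0.001]
wrist_force: [0.5, -1.1, -0.4]
opening: 0.03
grasp_force: 20.0
```

Call:
send_path(
  increments=[0,0,0.004,0,0,0,0,0,0.003,0,0,0,0,0,0,0,0,0,0,0,0,0,0,0],
)

```text
t: 28.9
tcp_pos: [0.6316, -0.0358, 0.1168]
ee_rot: [2.129, 2.31, 0.001]
wrist_force: [-0.1, 0.3, 0.1]
opening: 0.0297
grasp_force: 20.0
```

Run:
```python
from h import *
to(.6318,-.0353,.1144,94.7)
```

```text
t 28.9 heading 94.66 tilt 0.03 tool shift [0.0005 0.0002 0.0024] turn [ 0.0006 -0.     -0.0006] (body), shift after turn [0.0005 0.0002 0.0024]
```

Call:
send_path(
  increments=[0,0,0.0025,0,0,0,0,0,0.001,0,0,0,0,0,0,0,0,0,0,0,0,0,0,0],
)

```text
t: 29.3
tcp_pos: [0.6321, -0.0357, 0.1144]
ee_rot: [2.128, 2.309, 0.001]
wrist_force: [-1.7, -0.2, 6.0]
opening: 0.0294
grasp_force: 20.0
```

Seated at exactly the expected height. Release, retreat, check.

Call:
send_path(
  increments=[0,0,-0.001,0,0,0,0,0,0,0,0,0,0,0,0,0,0,0,0,0,0,0,0,0,0,0,0,0,0,0],
  jaw=0.06,
)

```text
t: 29.8
tcp_pos: [0.6316, -0.0357, 0.1143]
ee_rot: [2.129, 2.31, 0.001]
wrist_force: [-0.2, 0.0, 0.3]
opening: 0.0599
grasp_force: 0.0
```

Call:
send_path(
  increments=[0,0,-0.02,0,0,0,0,0,-0.03,0,0,0,0,0,-0.045,0,0,0,0,-0.045,-0.02,0,0,0,0,-0.045,0,0,0,0,0,-0.045,0,0,0,0,0,0,0,0,0,0,0,0,0,0,0,0],
)

```text
t: 30.6
tcp_pos: [0.4967, -0.0473, 0.2298]
ee_rot: [2.129, 2.308, 0.0]
wrist_force: [0.7, 0.9, 0.2]
opening: 0.0601
grasp_force: 0.0
```

Run:
```python
from h import *
save('scene','x.png');save('side','y.png')
a=cv2.imread('pics/raw_x.png')[180:280,270:390];b=cv2.imread('pics/raw_y.png')[125:225,250:370]
cv2.imwrite('pics/p.png',cv2.resize(np.hstack([a,b]),None,fx=3.3,fy=3.3,interpolation=cv2.INTER_CUBIC))
```

```text
(no output)
```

View pics/p.png

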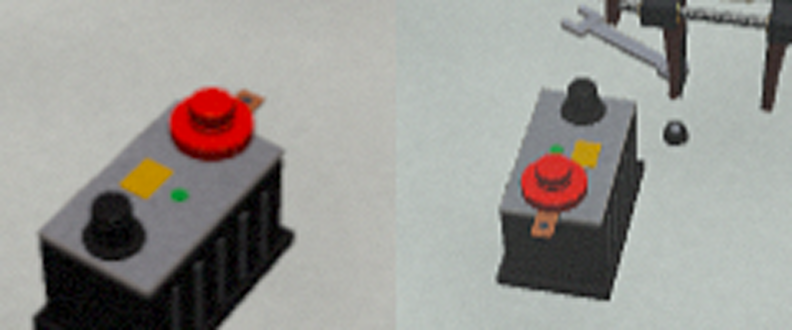

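Both views show the cap upright on the negative post, the boot level over the clamp, and the lug pointing straight outward.

```bash
python3 -c "
from h import *
print(order.job_done())"
```

```text
the job is handed in; nothing more can be done
None
```

The job is handed in at about 31 s of the 106 s allowed: the cap is home on the negative post, then the sleeve, the clamp (lug pointing straight away from the negative post) and the boot are home on the positive post, and the brush, wrench and nut were not touched.

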